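# Open the ratchet bench clamp

### The job

Open the blue bench clamp fully so that the next glue-up will fit: with closed fingertips press down the red release paddle on the sliding jaw and, keeping it pressed, push the jaw back along its bar, away from the fixed jaw, until it stands against the end stop; then let go so that the paddle springs up and move clear. Nothing is to be picked up: leave the pine blank lying on the clamp bed and do not disturb the board, pliers, sanding block and tin round the clamp.

Things in the scene. Friction and masses are not known exactly. Their poses are not given: they have to be found in the camera images.
- clamp: Bench clamp, screwed down: plywood board 110 x 350 x 28 mm (y -160 to +190), steel bar along it between wooden bed strips, tops at z = 40 mm. Origin: on the bench, mid-width. z up, y along the bar; the jaw opens to +y. Blue fixed jaw 90 mm wide, top z = 64, clamping face at y = -120 mm; blue end stop 70 mm wide, top z = 60, face at y = +169 mm.
- jaw (a joint): Blue sliding jaw (84 mm wide) along the bar, in m: 0 = closed (50 mm from the fixed jaw), 0.130 = fully open, against the end stop; starts at 0.010 to 0.090. With the paddle up the ratchet (9 mm teeth) locks it against opening (+y of the clamp); with the paddle pressed it slides with about 6 N and stays where it is left.
- release (a joint): Angle of the red release paddle in rad: 0 = up, ratchet locked (a spring returns it); 0.28 = fully down on its stop, its centre 13 mm lower. The ratchet is clear of the teeth from 0.13 (centre 6 mm lower); 0.20 to 0.25 (10 to 12 mm) is a good depth to keep. At its centre it takes 3 N to start and 5 N to go fully down.
- paddle_top (a point): Centre of the top face of the red paddle (32 mm across the bar x 40 mm along it), 88 mm above the bench when up, its edge nearer the fixed jaw then a little higher (slope 0.15 rad). Moves with paddle and jaw. Hinged to the jaw 45 mm towards +y of this point and 34 mm below it. Nothing is above it. Axes as the clamp's when up.
- push_face (a point): Centre of the rubber-faced front of the jaw's upright push plate (66 mm wide, 26 high, 12 thick, top 117 mm above the bench); it faces -y of the clamp. It stands behind the paddle, 24 mm towards +y from the paddle's centre: a fingertip that keeps the paddle down pushes the jaw here. Then lift off straight up: dragging on the paddle can draw the jaw back. Axes as the clamp's.
- pine_blank: Pine blank 50 x 98 x 20 mm lying loose on the clamp bed next to the fixed jaw, its long side across the bar. Origin: centre of its underside. Leave it.
- redwood_board: Loose reddish-brown board 55 x 150 x 30 mm lying to the left of the clamp. Origin: centre of its underside. Leave it.
- pliers: Pliers with red handles, 61 x 146 x 14 mm, lying to the right of the clamp near the front edge of the bench. Origin: centre of the underside. Leave them.
- sander: Brown sanding block 63 x 114 x 31 mm lying behind the clamp. Origin: centre of its underside. Leave it.
- tin: Grey round screw tin, diameter 64, height 45 mm, standing behind the clamp. Origin: centre of its underside. Leave it.
- floor_fan: Large caged fan that always stands in the same place, to the right of and behind the clamp: about 0.5 m across and 0.5 m high, cage from x = 0.45 to 0.95 m and y = -0.08 to -0.30 m of the bench, with a low tube foot reaching to y = -0.45 m. Only an obstacle: bring the arm round its front or above it. Origin: on the bench under its middle.

How it is judged:
By the outcome, as a careful person would: the job done as asked, in the order asked, and still so for the second after the job is handed in, with the robot touching nothing.
It also fails if it takes over 38 s, if anything falls off the work surface, if the arm or the gripper's body presses on something with over 40 N, if the wrist force passes 120 N, or if a joint passes its speed limit or range.

### The arm

A 6-joint arm with a two-finger parallel gripper is mounted at the origin on a cart in front of the work surface, level with it; the furniture and walls round the work are solid. World frame = base frame: x ahead of the robot, y to its left, z up, the work surface at z = 0. Lengths are in m, angles in rad, forces in N, time in s.
With the tool pointing down it reaches from about 0.375 to 0.9 m from the base axis. Payload 3.1 kg.
Tool frame: the origin (TCP) lies midway between the tips of the shut fingers; the grasp point (between the pads) lies 19 mm behind it (env.tcp_to_grasp is the distance from the TCP to the grasp point, in m); z points along the fingers, x is the direction in which the jaws open and shut, and the axes are right-handed (so a half turn about z gives the same grasp; the last joint's range is limited). The gripper opens to 85 mm and grips with 20 to 120 N. Pads are 22 mm wide; open, the fingers measure 114 mm over their backs; the gripper's body (76 mm by 85 mm) begins 54 mm behind the grasp point. The pads swing forward as they close: fully open they stand 13 mm farther back than shut.
Start: joints at [-1.442, 0.527, 1.433, -0, 1.181, -0.178], TCP at [0.189, -0.596, 0.231] pointing down, gripper open.
Joint ranges: [-3.08, 3.08], [-0.75, 2.2], [0.22, 2.44], [-1.43, 4.57], [0, 2.65], [-2.85, 2.85]. Speed limits (rad/s): [2.79, 2.79, 3.14, 3.14, 3.14, 3.14].

### API

Orientations are given as a unit quaternion [w, x, y, z].
In Python, from cell import telemetry, vision, env, search_frame, masks_of gives the robot as it stands.
- The arm moves only by the tool play_rows, never from a script. Its argument "increments" is text: rows parted by semicolons, each of 7 numbers parted by spaces: the finger opening in m, from 0 to 0.0854, then the shift along the tool's x, y, z in m, then the turn, a rotation vector about the tool's x, y, z in degrees. In form: jaw x y z rx ry rz; .... A call has 1 to 5 rows; each row is the pose to reach, as a shift and turn from the pose measured when the call began, along the tool's axes at that moment; what a row does not reach only later rows make up. A row lasts 1/8 s, in which the tool goes at most 62.5 mm and 10.7 degrees, less where a joint would pass 70% of its speed; a pose out of reach is approached as far as the arm can. A call with a gripper value outside its range is refused whole. The fingers move at their own pace and stop on an object; the grip force is fixed at half the most. Time passes only in rows, so rows that repeat a pose let the fingers close. It gives the time, the measured TCP pose, the force and the opening at its end, in the units of the state.
- telemetry.state(): the state, without advancing time (a new reading comes with each control period).
- vision.capture(name): name is "side" or "top" or "wrist"; returns (picture, depth): 384x512x3 uint8, red, green, blue; 384x512 float32, m along the optical axis (not along the pixel's ray), 0 where there is no reading.
- vision.camera_info(name): a dict with "K" (3x3 intrinsics, pixels), "R" (3x3) and "t" (3): a world point X has camera coordinates R X + t; the wrist camera has in their place "mount" (4x4, takes a point from camera to tool coordinates, whose origin is the TCP and whose axes are the tool frame's). Camera axes: x right, y down, z forward; pixel columns grow to the right and rows downward; lengths in m; the calibration is good to about 2 mm. A picture is of the moment at which its call begins: read the wrist's pose just before it. camera_info takes no time and is no camera call.
- env.close_job(): hands the job in, once; it reports no verdict.
Trained networks look in the newest picture that a camera, given by its name, has taken for a name from the list of things; names that differ only in an ending like _2 or _b are one class to them, and where a whole thing is asked for, a point or a joint stands for the part that bears it (a point fixed in the world has none). Each returns a list of dicts, best first, with "p" (0 to 1); they miss things now and then, are a little off and sometimes report something else, mostly with a low value. They report only what shows in the picture. A call takes as long as a camera call.
- search_frame(target, camera): "point" ([row, column] in pixels, amid what is visible of it).
- masks_of(target, camera): "pixels" (384x512 bool, what is visible of it) and "point" ([row, column] in pixels, amid what is visible of it).
The state is a dict: "time": time; "qpos": joint angles; "dq": joint speeds; "joint_efforts": joint torques, N m; "ee_pos": TCP position; "eef_rot": TCP orientation; "contact_force": force on the tool from outside, world axes, zero at the start; "ft_torque": the same for the moment, N m; "finger_gap": finger opening in m.
Only numpy, scipy, OpenCV 4.12 (cv2) and the standard library are available. Lean on these libraries where they do the work, as an engineer would, in place of code of your own. Each camera call takes 0.05 s, during which the arm holds its last target. There are 200 camera calls.

## Working session

There is one attempt and no reset: what is moved stays moved. The work goes in short steps, Python scripts to look and compute and a tool call to move; the robot and the scene stay as the last step left them, time stands still between calls to the robot, and variables do not carry over. Pictures are saved under pics/ and viewed, about 8 in all and at most 12, crops included, and the job is handed in when it is done.

Besides the shell and the picture viewer there is one more tool, called after "Call:" by a JSON object that holds its "api" and its "payload". play_rows: Moves the arm, as the interface text tells. Its arguments: {"type":"object","properties":{"increments":{"type":"string"}},"required":["increments"]}

```bash
mkdir -p pics; cat > h.py <<'E'
import numpy as np, cv2
from cell import telemetry, vision, env, search_frame, masks_of
from scipy.spatial.transform import Rotation as Ro
def pose():
    s=telemetry.state(); q=s["eef_rot"]; return s,np.array(s["ee_pos"]),Ro.from_quat([q[1],q[2],q[3],q[0]]).as_matrix()
def cloud(name):
    s,p,R=pose(); pic,d=vision.capture(name); i=vision.camera_info(name); K=np.array(i["K"])
    v,u=np.mgrid[:384,:512]; c=np.stack([(u-K[0,2])/K[0,0]*d,(v-K[1,2])/K[1,1]*d,d],-1)
    if name=="wrist":
        M=np.array(i["mount"]); W=(c@M[:3,:3].T+M[:3,3])@R.T+p
    else: W=(c-np.array(i["t"]))@np.array(i["R"])
    W[d<=0]=np.nan
    return pic,W
def save(pic,n): cv2.imwrite("pics/"+n,pic[...,::-1])
E
python3 - <<'E'
from h import *
np.set_printoptions(precision=4,suppress=True)
s,p,R=pose(); print(s,R)
pics=[]
for c in("top","side"):
    pic,W=cloud(c); pics.append(pic)
    for t in("clamp","jaw","paddle_top","push_face","pine_blank","redwood_board","pliers","sander","tin"):
        for m in masks_of(t,c)[:1]:
            X=W[m["pixels"]]; print(c,t,round(m["p"],2),np.round(m["point"]),m["pixels"].sum(),np.nanmedian(X,0),np.nanpercentile(X,2,0),np.nanpercentile(X,98,0))
save(cv2.resize(np.vstack(pics),(800,1200))[:600],"top.png")
save(pics[0],"top.png");save(pics[1],"side.png")
E
```

```text
{'time': 0.0, 'qpos': array([-1.4425,  0.5285,  1.4339, -0.    ,  1.1814, -0.1785]), 'dq': array([-0.0012,  0.0014, -0.0002, -0.0005, -0.0009, -0.0012]), 'joint_efforts': array([  0.    , -44.2356, -17.8025,  -0.0003,   0.0085,   0.    ]), 'ee_pos': array([ 0.1887, -0.5951,  0.2303]), 'eef_rot': array([-0.0008,  0.8068, -0.5908, -0.0007]), 'contact_force': array([-0.0557, -0.3543,  0.4462]), 'ft_torque': array([-0.0492,  0.0188,  0.0123]), 'finger_gap': 0.08537678842801459} [[ 0.302  -0.9533 -0.0003]
 [-0.9533 -0.302   0.0021]
 [-0.0021 -0.0004 -1.    ]]
top clamp 0.71 [218. 232.] 3243 [0.4666 0.2134 0.0377] [0.3935 0.0309 0.0211] [0.551  0.3519 0.1138]
top jaw 0.87 [214. 234.] 899 [0.4695 0.2076 0.0579] [0.4268 0.1571 0.0455] [0.5187 0.2605 0.1185]
top paddle_top 0.49 [211. 239.] 233 [0.4758 0.1936 0.0846] [0.454  0.1631 0.0496] [0.4967 0.2383 0.1119]
top push_face 0.73 [215. 237.] 952 [0.4695 0.2076 0.0565] [0.4268 0.1546 0.0301] [0.518  0.2634 0.1185]
top pine_blank 0.6 [200. 275.] 516 [0.5116 0.0922 0.0591] [0.4643 0.0593 0.051 ] [0.5599 0.121  0.0658]
top redwood_board 0.84 [243
[... 634 characters left out ...]
2  0.1842 0.0845] [0.4537 0.1596 0.05  ] [0.5014 0.2239 0.0896]
side push_face 0.97 [175. 270.] 1051 [0.492  0.2118 0.0605] [0.4353 0.1594 0.0424] [0.5234 0.2606 0.1157]
side pine_blank 0.59 [182. 229.] 555 [0.5234 0.0933 0.057 ] [0.4686 0.0622 0.0413] [0.5669 0.1242 0.0616]
side redwood_board 0.92 [184. 376.] 984 [0.4108 0.5153 0.027 ] [ 0.3264  0.4821 -0.0002] [0.4726 0.55   0.032 ]
side pliers 0.59 [138. 156.] 80 [ 0.3749 -0.1525  0.0085] [ 0.3619 -0.2474  0.0036] [ 0.6204 -0.0969  0.2729]
side sander 0.6 [243. 299.] 998 [0.6576 0.3231 0.0288] [ 0.5967  0.2888 -0.0025] [0.7084 0.3528 0.0336]
side tin 0.94 [251. 328.] 631 [0.6778 0.3995 0.0393] [0.6379 0.3715 0.0014] [0.6976 0.4279 0.0455]
```

View pics/top.png

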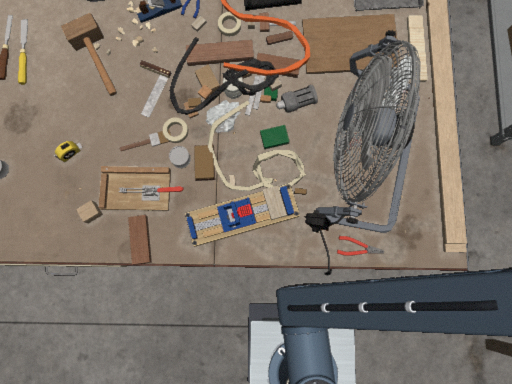

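View pics/side.png

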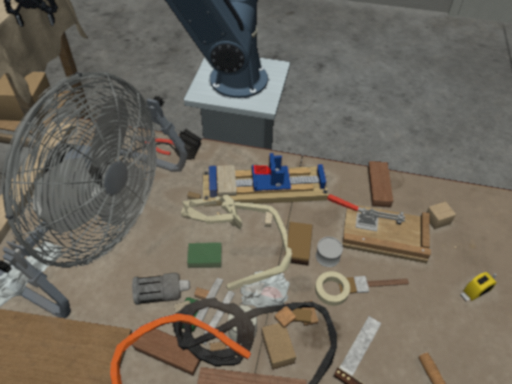

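```bash
python3 - <<'E'
from h import *
np.set_printoptions(precision=4,suppress=True)
for c in("top","side"):
    pic,W=cloud(c)
    m=[x for x in masks_of("clamp",c)][0]["pixels"]
    z=W[...,2]
    hsv=cv2.cvtColor(pic,cv2.COLOR_RGB2HSV)
    near=(W[...,0]>.35)&(W[...,0]<.62)&(W[...,1]>0)&(W[...,1]<.42)
    b=near&(z>.015)&(z<.15)
    # clamp rectangle (board+all)
    r=cv2.minAreaRect(W[b][:,:2].astype(np.float32)*1000); print(c,"rect",r)
    red=near&(z>.07)&(z<.1)&(hsv[...,1]>130)&((hsv[...,0]<10)|(hsv[...,0]>170))
    print("red",red.sum(),np.nanmean(W[red],0),cv2.minAreaRect(W[red][:,:2].astype(np.float32)*1000))
    pl=near&(z>.1)&(z<.13)
    print("plate",pl.sum(),np.nanmean(W[pl],0),cv2.minAreaRect(W[pl][:,:2].astype(np.float32)*1000))
E
```

```text
top rect ((499.4435119628906, 209.31651306152344), (241.8728790283203, 419.94635009765625), 0.457892507314682)
red 198 [0.4987 0.2465 0.0886] ((503.7865905761719, 290.53863525390625), (268.1875305175781, 48.038272857666016), 76.51325225830078)
plate 171 [0.4736 0.2094 0.1128] ((470.39471435546875, 204.54876708984375), (409.8804931640625, 78.95381164550781), 77.80127716064453)
side rect ((501.74395751953125, 209.9025115966797), (239.22970581054688, 418.8938903808594), 0.6044116020202637)
red 240 [0.5124 0.2782 0.087 ] ((511.6924133300781, 292.30413818359375), (267.2919616699219, 42.61574172973633), 75.57437133789062)
plate 185 [0.4774 0.1956 0.1108] ((472.2864074707031, 197.53567504882812), (397.14569091796875, 81.53739166259766), 78.03407287597656)
```

The top view shows the clamp from about (288,203), fixed jaw, to (193,232), end stop. The jaw with its red paddle is at (240,212), and the fan is at (375,120). The tool is already roughly aligned with the bar, so I'll go round the front of the fan.

Call:
{"api": "play_rows", "payload": {"increments": "0 -0.047 -0.037 -0.01 0 0 0; 0 -0.094 -0.075 -0.02 0 0 0; 0 -0.141 -0.112 -0.03 0 0 0; 0 -0.188 -0.15 -0.03 0 0 0; 0 -0.235 -0.187 -0.03 0 0 0"}}

```text
time: 1.82
ee_pos: [0.2966, -0.3137, 0.2617]
eef_rot: [0.0, 0.807, -0.591, 0.001]
contact_force: [1.5, -0.2, 0.3]
finger_gap: 0.0002
```

Call:
{"api": "play_rows", "payload": {"increments": "0 -0.046 -0.033 0 0 0 0; 0 -0.092 -0.065 0 0 0 0; 0 -0.138 -0.097 0 0 0 0; 0 -0.183 -0.129 0 0 0 0; 0 -0.225 -0.17 0 0 0 0"}}

```text
time: 2.45
ee_pos: [0.3911, -0.0463, 0.262]
eef_rot: [0.0, 0.806, -0.591, 0.001]
contact_force: [1.3, -0.4, 0.1]
finger_gap: -0.0001
```

Call:
{"api": "play_rows", "payload": {"increments": "0 -0.048 -0.037 0 0 0 0; 0 -0.095 -0.074 0 0 0 0; 0 -0.143 -0.111 0 0 0 0; 0 -0.19 -0.148 0 0 0 0; 0 -0.19 -0.148 0 0 0 0"}}

```text
time: 3.08
ee_pos: [0.4764, 0.183, 0.2619]
eef_rot: [-0.001, 0.808, -0.589, 0.002]
contact_force: [-0.6, -1.9, 0.4]
finger_gap: 0.0001
```

```bash
python3 - <<'E'
from h import *
np.set_printoptions(precision=4,suppress=True)
s,p,R=pose(); print(p,R[:,0],s["contact_force"],s["qpos"])
pic,W=cloud("wrist"); save(pic,"w1.png")
m={t:(masks_of(t,"wrist") or [None])[0] for t in("paddle_top","jaw","pine_blank","clamp")}
for t,x in m.items(): print(t, x and (round(x["p"],2),np.round(x["point"]),x["pixels"].sum()))
np.save("w1.npy",W); z=W[...,2]
hsv=cv2.cvtColor(pic,cv2.COLOR_RGB2HSV)
ok=(W[...,0]>.4)&(W[...,0]<.56)&(W[...,1]>.1)&(W[...,1]<.3)
red=ok&(z>.07)&(z<.1)&(hsv[...,1]>130)&((hsv[...,0]<10)|(hsv[...,0]>170))
pl=ok&(z>.11)&(z<.122)
for n,k in(("red",red),("plate",pl)):
    X=W[k]; c,wh,a=cv2.minAreaRect(X[:,:2].astype(np.float32)*1000); print(n,k.sum(),X.mean(0),c,wh,a)
    if n=="red": print(np.linalg.lstsq(np.c_[X[:,:2]-X[:,:2].mean(0),np.ones(len(X))],X[:,2],rcond=None)[0])
E
```

```text
[0.4764 0.183  0.2619] [ 0.3063 -0.9519  0.0019] [-0.6375 -1.8586  0.3917] [ 0.1482  0.3331  1.6817 -0.0014  1.1228  1.4083]
paddle_top (0.57, array([162., 249.]), np.int64(1871))
jaw (0.81, array([156., 230.]), np.int64(8523))
pine_blank (0.83, array([148., 351.]), np.int64(5112))
clamp (0.8, array([149., 219.]), np.int64(26762))
red 1418 [0.4825 0.1811 0.0871] (481.5472412109375, 181.7960205078125) (31.834251403808594, 43.76367950439453) 17.02242088317871
[ 0.0302 -0.1356  0.0871]
plate 1103 [0.4752 0.209  0.116 ] (473.6446838378906, 208.89736938476562) (65.38709259033203, 13.012532234191895) 16.669553756713867
```

View pics/w1.png

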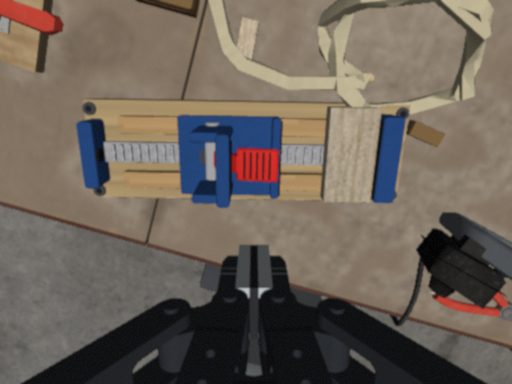

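Call:
{"api": "play_rows", "payload": {"increments": "0 0 -0.005 0.06 0 0 0; 0 0 -0.005 0.12 0 0 0; 0 0 -0.005 0.155 0 0 -1; 0 0 -0.005 0.162 0 0 -1; 0 0 -0.005 0.162 0 0 -1"}}

```text
time: 3.95
ee_pos: [0.4802, 0.1785, 0.1003]
eef_rot: [0.0, 0.811, -0.586, 0.001]
contact_force: [-0.5, 0.4, 0.1]
finger_gap: -0.0001
```

```bash
python3 - <<'E'
from h import *
s,p,R=pose(); print(p,R[:,0],s["contact_force"])
E
```

```text
[0.48018539 0.17852026 0.10032676] [ 0.31397487 -0.94942777  0.00258768] [-0.49474612  0.40332897  0.13693948]
```

Call:
{"api": "play_rows", "payload": {"increments": "0 -0.007 -0.003 0.004 0 0 1.5; 0 -0.007 -0.003 0.01 0 0 1.5; 0 -0.007 -0.003 0.017 0 0 1.5; 0 -0.007 -0.003 0.023 0 0 1.5; 0 -0.007 -0.003 0.023 0 0 1.5"}}

```text
time: 4.58
ee_pos: [0.4824, 0.1853, 0.078]
eef_rot: [-0.0, 0.803, -0.596, 0.003]
contact_force: [0.4, -3.6, 7.2]
finger_gap: 0.0003
```

```bash
python3 - <<'E'
from h import *
s,p,R=pose(); print(p,R[:,0],s["contact_force"])
pic,W=cloud("wrist"); save(pic,"w2.png")
E
```

```text
[0.48236238 0.18532706 0.07800599] [ 0.28956591 -0.95714927  0.00410635] [ 0.43286771 -3.56691299  7.1756673 ]
```

View pics/w2.png

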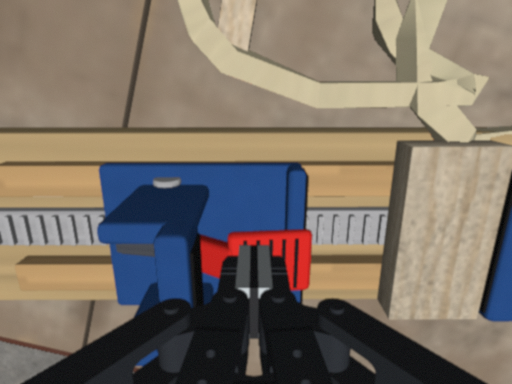

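The fingers are on the paddle, which is pressed down and visible at (270,258). Next I'll push along +y of the clamp.

Call:
{"api": "play_rows", "payload": {"increments": "0 -0.006 0.001 0 0 0 0; 0 -0.014 0.001 0 0 0 0; 0 -0.022 0.001 0 0 0 0; 0 -0.03 0.001 0 0 0 0; 0 -0.038 0.001 0 0 0 0"}}

```text
time: 5.25
ee_pos: [0.4717, 0.2206, 0.0791]
eef_rot: [-0.001, 0.803, -0.596, 0.004]
contact_force: [0.0, -5.6, 8.2]
finger_gap: -0.0001
```

```bash
python3 - <<'E'
from h import *
s,p,R=pose(); print(p,R[:,0],s["contact_force"])
pic,W=cloud("wrist"); save(pic,"w3.png")
E
```

```text
[0.47173041 0.22057322 0.07914657] [ 0.29053959 -0.95684311  0.00616518] [ 0.020738   -5.58785658  8.15418163]
```

View pics/w3.png

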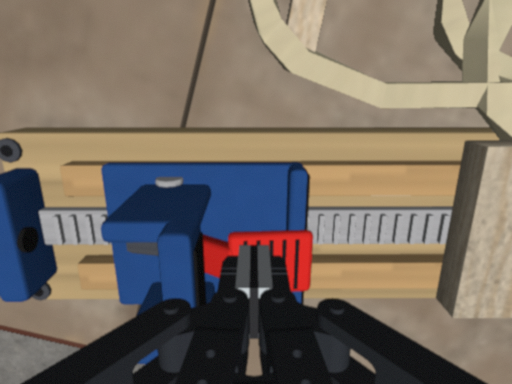

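The jaw is sliding with the fingers (38 mm pushed, −5.6 N), and about 45 mm remains to the stop seen at (30,235).

Call:
{"api": "play_rows", "payload": {"increments": "0 -0.008 0 0.0005 0 0 0; 0 -0.016 0 0.001 0 0 0; 0 -0.024 0 0.001 0 0 0; 0 -0.031 0 0.001 0 0 0; 0 -0.037 0 0.001 0 0 0"}}

```text
time: 5.92
ee_pos: [0.4611, 0.2559, 0.0789]
eef_rot: [-0.001, 0.804, -0.595, 0.005]
contact_force: [-0.2, -5.3, 8.4]
finger_gap: 0.0
```

Call:
{"api": "play_rows", "payload": {"increments": "0 -0.004 0 0.0005 0 0 0; 0 -0.007 0 0.0005 0 0 0; 0 -0.01 0 0.0005 0 0 0; 0 -0.012 0 0.0005 0 0 0"}}

```text
time: 6.42
ee_pos: [0.4585, 0.2657, 0.0795]
eef_rot: [-0.0, 0.804, -0.594, 0.007]
contact_force: [1.3, -9.0, 10.7]
finger_gap: -0.0001
```

```bash
python3 - <<'E'
from h import *
s,p,R=pose(); print(p,R[:,0],s["contact_force"])
pic,W=cloud("wrist"); save(pic,"w4.png")
E
```

```text
[0.45854399 0.26574128 0.07953172] [ 0.29372507 -0.95583352  0.01038564] [ 1.33074367 -8.98302926 10.67827267]
```

View pics/w4.png

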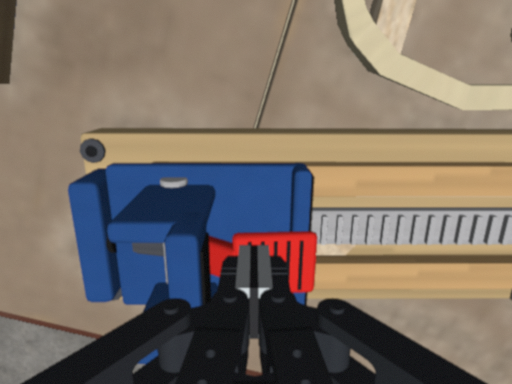

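The jaw looks to be at the stop. I'll push a little further to confirm.

Call:
{"api": "play_rows", "payload": {"increments": "0 -0.003 0 0.0005 0 0 0; 0 -0.005 0 0.0005 0 0 0; 0 -0.007 0 0.0005 0 0 0; 0 -0.007 0 0.0005 0 0 0"}}

```text
time: 6.98
ee_pos: [0.458, 0.2709, 0.0805]
eef_rot: [-0.0, 0.805, -0.594, 0.008]
contact_force: [1.0, -7.1, 12.2]
finger_gap: 0.0001
```

```bash
python3 - <<'E'
from h import *
np.set_printoptions(precision=4,suppress=True)
s,p,R=pose(); print(p,R,s["contact_force"])
pic,W=cloud("wrist"); 
a=vision.capture("side")[0]
a=cv2.resize(a[140:210,180:350],None,fx=4.5,fy=4.5,interpolation=cv2.INTER_CUBIC)[:300]
save(np.vstack([cv2.resize(pic[130:310,:330],(765,300)),a[:,:765]]),"w5.png")
cl=np.array([-.289,.957]); z=W[...,2]
t=W[...,:2]@cl; 
hsv=cv2.cvtColor(pic,cv2.COLOR_RGB2HSV); blue=(hsv[...,0]>100)&(hsv[...,0]<125)&(hsv[...,1]>120)
# profile along bar on a row through the jaw, relative to tcp
for r in(180,190,200): print(r,[(c,round(1000*(t[r,c]-p[:2]@cl)),round(1000*z[r,c]),int(blue[r,c])) for c in range(70,150,4)])
E
```

```text
[0.458  0.2709 0.0805] [[ 0.2953 -0.9553  0.014 ]
 [-0.9553 -0.2954 -0.0096]
 [ 0.0133 -0.0105 -0.9999]] [ 1.0387 -7.1278 12.2076]
180 [(70, 121, 0, 0), (74, 119, -2, 0), (78, 116, 0, 0), (82, 113, 0, 0), (86, 111, -1, 0), (90, 83, 52, 0), (94, 81, 52, 1), (98, 79, 52, 1), (102, 77, 51, 1), (106, 75, 51, 1), (110, 74, 49, 1), (114, 72, 49, 1), (118, 69, 51, 1), (122, 67, 52, 1), (126, 64, 52, 1), (130, 63, 50, 1), (134, 61, 51, 1), (138, 59, 50, 1), (142, 57, 51, 1), (146, 54, 53, 1)]
190 [(70, 122, -1, 0), (74, 119, 0, 0), (78, 116, 0, 0), (82, 84, 59, 1), (86, 82, 59, 1), (90, 80, 60, 1), (94, 78, 59, 1), (98, 76, 59, 1), (102, 75, 58, 1), (106, 73, 58, 1), (110, 72, 56, 1), (114, 71, 51, 1), (118, 71, 47, 1), (122, 67, 52, 1), (126, 65, 51, 1), (130, 63, 53, 1), (134, 61, 51, 1), (138, 59, 52, 1), (142, 57, 52, 1), (146, 55, 51, 1)]
200 [(70, 124, -1, 0), (74, 120, 0, 0), (78, 118, -1, 0), (82, 85, 60, 1), (86, 82, 60, 1), (90, 80, 60, 1), (94, 78, 60, 1), (98, 77, 60, 1), (102, 75, 59, 1), (106, 73, 59, 1), (110, 72, 57, 1), (114, 72, 53, 1), (118, 71, 48, 1), (122, 68, 52, 1), (126, 66, 52, 1), (130, 63, 52, 1), (134, 62, 52, 1), (138, 59, 52, 1), (142, 57, 51, 1), (146, 48, 76, 1)]
```

View pics/w5.png

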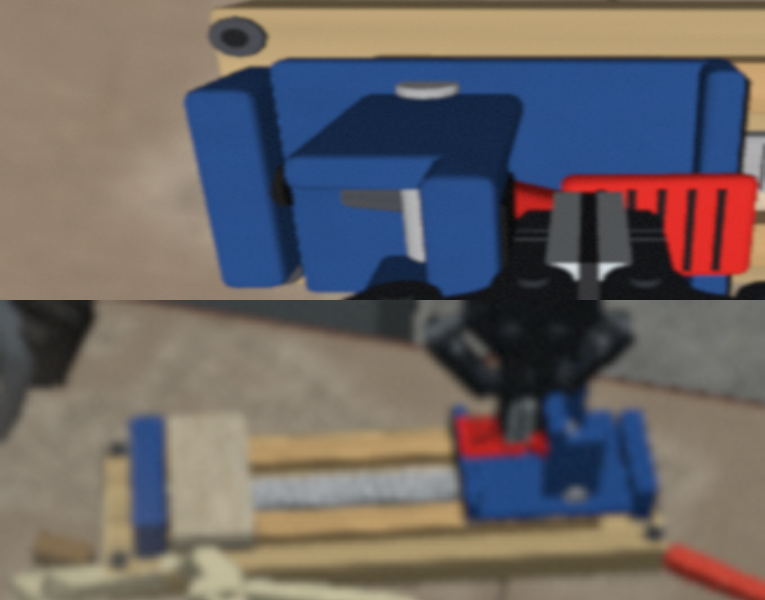

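The jaw has stopped or nearly so, and the finger slid about 5 mm along the paddle. It was driving by friction, not against the push plate. I'll press slightly deeper and push on to the plate.

Call:
{"api": "play_rows", "payload": {"increments": "0 0 0 0.002 0 0 0; 0 -0.004 0.001 0.002 0 0 0; 0 -0.007 0.001 0.002 0 0 0; 0 -0.01 0.002 0.002 0 0 0; 0 -0.012 0.002 0.002 0 0 0"}}

```text
time: 7.7
ee_pos: [0.4581, 0.2713, 0.0798]
eef_rot: [0.005, 0.807, -0.59, 0.016]
contact_force: [15.8, -50.8, 11.2]
finger_gap: 0.0002
```

```bash
python3 - <<'E'
from h import *
np.set_printoptions(precision=4,suppress=True)
s,p,R=pose(); print(p,R[:,0],s["contact_force"])
pic,W=cloud("wrist")
cl=np.array([-.289,.957]); z=W[...,2]; t=W[...,:2]@cl
for r in(190,200): print(r,[(c,round(1000*(t[r,c]-p[:2]@cl)),round(1000*z[r,c])) for c in range(70,150,4)])
for n in("side",):
    a=vision.capture(n)[0]; save(np.vstack([cv2.resize(pic[130:310,:330],(765,300)),cv2.resize(a[140:210,180:350],None,fx=4.5,fy=4.5,interpolation=cv2.INTER_CUBIC)[:300,:765]]),"w6.png")
E
```

```text
[0.4581 0.2713 0.0798] [ 0.3033 -0.9524  0.0313] [ 15.8058 -50.8017  11.1832]
190 [(70, 119, 1), (74, 116, 0), (78, 85, 60), (82, 82, 60), (86, 81, 59), (90, 79, 59), (94, 77, 59), (98, 75, 59), (102, 74, 58), (106, 72, 58), (110, 71, 56), (114, 71, 50), (118, 69, 50), (122, 66, 52), (126, 64, 51), (130, 63, 50), (134, 60, 52), (138, 58, 52), (142, 56, 52), (146, 54, 52)]
200 [(70, 121, -1), (74, 118, -1), (78, 115, -1), (82, 84, 59), (86, 81, 60), (90, 79, 60), (94, 78, 59), (98, 75, 60), (102, 74, 59), (106, 72, 59), (110, 71, 55), (114, 71, 52), (118, 69, 50), (122, 67, 52), (126, 65, 52), (130, 62, 52), (134, 60, 52), (138, 59, 50), (142, 57, 51), (146, 47, 76)]
```

View pics/w6.png

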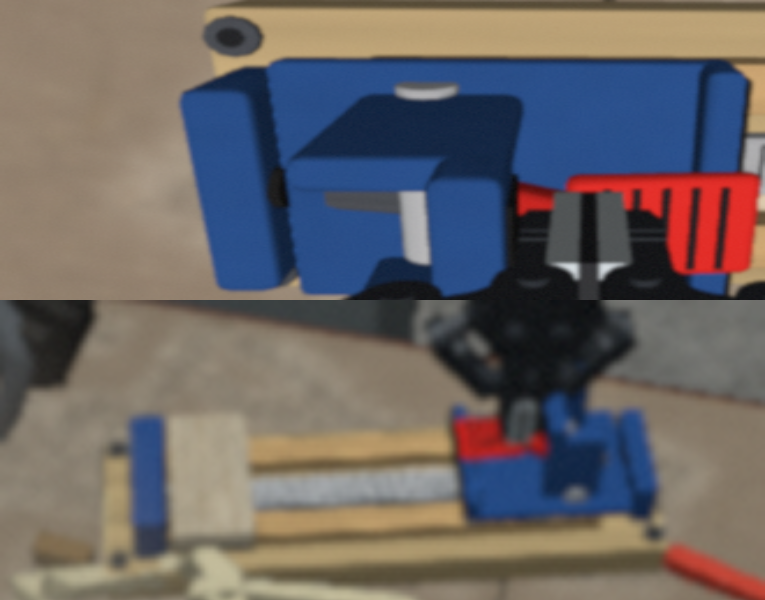

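The jaw is hard against the end stop (−53 N reaction, no visible gap). Next I'll lift straight up, keeping a slight forward bias.

Call:
{"api": "play_rows", "payload": {"increments": "0 -0.002 0 -0.004 0 0 0; 0 -0.002 0 -0.014 0 0 0; 0 -0.002 0 -0.035 0 0 0; 0 -0.002 0 -0.075 0 0 0; 0 -0.002 0 -0.13 0 0 0"}}

```text
time: 8.43
ee_pos: [0.4531, 0.2769, 0.2098]
eef_rot: [0.006, 0.807, -0.59, 0.014]
contact_force: [0.2, 0.5, 0.5]
finger_gap: 0.0003
```

Call:
{"api": "play_rows", "payload": {"increments": "0 0.01 0.01 -0.02 0 0 0; 0 0.03 0.02 -0.04 0 0 0; 0 0.05 0.02 -0.05 0 0 0; 0 0.05 0.02 -0.05 0 0 0"}}

```text
time: 8.93
ee_pos: [0.4487, 0.2247, 0.2621]
eef_rot: [0.005, 0.807, -0.591, 0.015]
contact_force: [0.0, -0.9, -0.1]
finger_gap: -0.0002
```

```bash
python3 - <<'E'
from h import *
np.set_printoptions(precision=4,suppress=True)
s,p,R=pose(); print(p,R[:,0],s["contact_force"])
pic,W=cloud("wrist")
print([(t,np.nanmedian(W[m[0]["pixels"]],0)) for t in("pine_blank","paddle_top") if (m:=masks_of(t,"wrist"))])
z=W[...,2]; hsv=cv2.cvtColor(pic,cv2.COLOR_RGB2HSV)
ok=(W[...,0]>.38)&(W[...,0]<.56)&(W[...,1]>.15)&(W[...,1]<.4)
red=ok&(z>.06)&(z<.1)&(hsv[...,1]>130)&((hsv[...,0]<10)|(hsv[...,0]>170))
pl=ok&(z>.11)&(z<.122)
for k in(red,pl): print(W[k].mean(0),k.sum(),cv2.minAreaRect(W[k][:,:2].astype(np.float32)*1000))
X=W[red];print("slope",np.linalg.lstsq(np.c_[X[:,:2]-X[:,:2].mean(0),np.ones(len(X))],X[:,2],rcond=None)[0])
for c in("side","top"):
    _,V=cloud(c)
    for t in("pine_blank","redwood_board","sander","tin","pliers"):
        for m in masks_of(t,c)[:1]: print(c,t,np.nanmedian(V[m["pixels"]],0))
save(pic,"w7.png")
E
```

```text
[0.4487 0.2247 0.2621] [ 0.3021 -0.9528  0.029 ] [ 0.0023 -0.9061 -0.1398]
[('pine_blank', array([0.5159, 0.0928, 0.0597])), ('paddle_top', array([0.4558, 0.2647, 0.0876]))]
[0.4763 0.2878 0.0899] 1897 ((493.5831604003906, 320.1551208496094), (186.77479553222656, 46.73447799682617), 59.54159927368164)
[0.4512 0.2877 0.1158] 1197 ((449.7436828613281, 287.7883605957031), (65.30809020996094, 13.490884780883789), 16.925537109375)
slope [ 0.1664 -0.0514  0.0899]
side pine_blank [0.5237 0.0939 0.0571]
side redwood_board [0.4091 0.5143 0.0268]
side sander [0.6577 0.3236 0.0289]
side tin [0.6764 0.4002 0.0395]
side pliers [0.4602 0.2648 0.0856]
top pine_blank [0.5091 0.0924 0.059 ]
top redwood_board [0.3901 0.5139 0.0292]
top sander [0.6492 0.321  0.031 ]
top tin [0.661  0.3953 0.0413]
top pliers [ 0.372  -0.1742  0.0111]
```

View pics/w7.png

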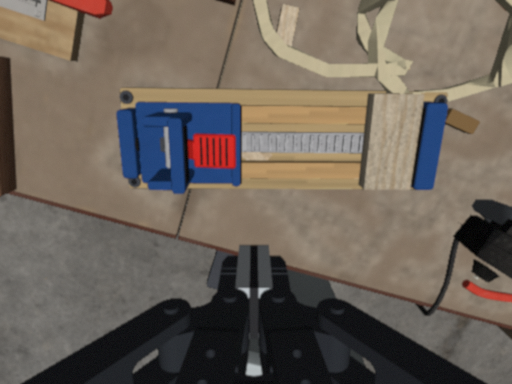

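The jaw is against the end stop with no gap at (137,140). The paddle has sprung up (z 88 mm), the pine blank lies where it did, and the arm is clear.

```bash
python3 -c "
from h import *
print(telemetry.state()['contact_force']); print(env.close_job())"
```

```text
[-0.5319864  -0.33343188  0.81816763]
the job is handed in; nothing more can be done
None
```

The clamp is open: I pressed the paddle with closed fingertips, slid the jaw about 82 mm along its bar until it stood against the end stop, lifted straight up and moved clear. The job was handed in after about 9 s of robot time.

**What the last checks showed**
- **Jaw:** it stopped hard against the end stop, with about 53 N of reaction on the final push. No gap showed in the images or the depth picture afterwards.
- **Paddle:** it has sprung back up, with its top measured at about 88 mm.
- **Other objects:** the pine blank, redwood board and tin are where they were, within measuring noise. The tool reads no contact force.

**What disagreed or went differently**
- **Friction drive:** for most of the slide the fingertip moved the jaw by friction on the paddle. It reached the push plate only at the end.
- **Paddle depth:** during the last push it may have been a little shallower than the recommended range. I estimate about 0.17 rad, still past the 0.13 rad at which the ratchet clears.
- **False pliers match:** in the side view the network marked the red paddle as the pliers. The top view shows the pliers within 4 mm of where they were.
- **Sander reading:** the top view put the sanding block 7 mm away from its first reading. The side view shows it within 1 mm, so I take this as mask noise.

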